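# Repack the yellow set at the dental bench

## Task

Pack the yellow set back into its tray: the yellow instrument lying in the long groove, the yellow bur block in the rectangular recess, and the yellow pot standing in the round recess with its lid on. Set each thing down rather than dropping it, fully seated in its own recess, and leave the blue ones, which are the neighbour's, where they are.

Things in the scene. Friction and masses are not known exactly. Their poses are not given: they have to be found in the camera images.
- yellow_instrument: Dental hand instrument: yellow square-section handle 100 mm long, 14 mm wide and high, with thin grey bands; a thin steel shank and tip at each end, 160 mm in all; about 45 g. Origin: middle of the handle, on its axis, 7 mm above what it lies on; x along the handle, z up at the start. In the groove either end may point either way and any side may be up.
- yellow_block: Bur block: yellow block 50 (x) x 34 (y) x 22 (z) mm with a steel strip and ten small steel burs standing on top, up to 33 mm above its underside; about 70 g. Origin: centre of its underside, z up.
- yellow_pot: Small round open pot, yellow with a white inside floor: 42 mm outside diameter, 28 mm high, walls 3 mm, bore 36 mm; about 50 g. Origin: centre of its underside, z up.
- yellow_lid: Lid of the pot: yellow disc 50 mm across, 4 mm thick, with a black round knob on top, 14 mm in diameter and 16 mm high; under it a plug 28 mm across, 5 mm deep, that drops into the pot's bore. 25 mm high in all, about 30 g; it starts standing on its plug. Origin: centre of the plug's underside, z up; disc top at z = 9 mm. Seated, its origin is 23 mm above the pot's origin.
- blue_instrument: The twin of the yellow one in size and shape, but blue: the neighbour's. It stays where it is. Instrument 160 mm long, blue handle 100 x 14 x 14 mm. Origin: middle of the handle, on its axis; x along the handle.
- blue_block: The twin of the yellow one in size and shape, but blue: the neighbour's. It stays where it is. Bur block 50 x 34 x 22 mm, burs to 33 mm. Origin: centre of its underside.
- blue_pot: The twin of the yellow one in size and shape, but blue: the neighbour's. It stays where it is. Open pot, 42 mm across, 28 mm high, without a lid. Origin: centre of its underside.
- groove: White plate 190 x 72 x 9 mm fixed in the tray, its top 12 mm above the table. It has the long black-floored groove: 180 mm along the plate, 42 mm wide, 6 mm deep, its floor 3 mm above the plate's underside (6 mm above the table). Origin: middle of the underside, under the middle of the recess; x along the plate, y across, z up. Too narrow for fingers: hold the handle by its upper 7 mm.
- square_nest: White plate 190 x 72 x 9 mm fixed in the tray, its top 12 mm above the table. It has the rectangular black-floored recess: 70 mm along the plate, 54 mm across it, 6 mm deep, its floor 3 mm above the plate's underside (6 mm above the table). Origin: middle of the underside, under the middle of the recess; x along the plate, y across, z up. The block's long side goes along the plate.
- round_nest: White plate 190 x 72 x 9 mm fixed in the tray, its top 12 mm above the table. It has the round black-floored recess: 58 mm in diameter, 6 mm deep, its floor 3 mm above the plate's underside (6 mm above the table). Origin: middle of the underside, under the middle of the recess; x along the plate, y across, z up. Aluminium tray 204 x 230 mm, rim 12 mm high; plates 73 mm apart in any order.

How it is judged (in metres and radians):
At the end, for the whole second after the job is handed in: Yellow instrument on the groove floor (within 16 mm along, 18 mm across), block upright on the floor of its recess (13 mm), pot on the round one (12 mm) with the lid level in its mouth (8 mm, plug inside); blue things within 25 mm of their starts; all released and at rest (x of yellow_instrument in the frame of groove between -0.016 and 0.016 m and y of yellow_instrument in the frame of groove between -0.018 and 0.018 m and z of yellow_instrument in the frame of groove between -0.001 and 0.013 m and angle between the x axis of yellow_instrument and the x axis of groove, either way round below 0.25 rad and x of yellow_block in the frame of square_nest between -0.013 and 0.013 m and y of yellow_block in the frame of square_nest between -0.013 and 0.013 m and z of yellow_block in the frame of square_nest between -0.001 and 0.006 m and angle between each of yellow_block, yellow_pot, yellow_lid's own z axis and vertical below 0.12 rad and horizontal distance between yellow_pot and round_nest below 0.012 m and z of yellow_pot in the frame of round_nest below 0.006 m and horizontal distance between yellow_lid and yellow_pot below 0.008 m and z of yellow_lid in the frame of yellow_pot between 0.018 and 0.0265 m and distance of each of blue_instrument, blue_block, blue_pot from where it was at the start of the episode below 0.025 m and linear speed of each of yellow_instrument, yellow_block, yellow_pot, yellow_lid, blue_instrument, blue_block, blue_pot below 0.02 m/s); the robot touches nothing.
It fails at once if a blue thing is moved more than 25 mm (distance of any of blue_instrument, blue_block, blue_pot from where it was at the start of the episode above 0.025 m).
It fails at once if a yellow thing is dropped or thrown (faster than 0.7 m/s, a fall of some 25 mm, with no finger on it) ((linear speed of yellow_instrument above 0.7 m/s and contact force between the fingers and yellow_instrument below 0.02 N) or (linear speed of yellow_block above 0.7 m/s and contact force between the fingers and yellow_block below 0.02 N) or (linear speed of yellow_pot above 0.7 m/s and contact force between the fingers and yellow_pot below 0.02 N) or (linear speed of yellow_lid above 0.7 m/s and contact force between the fingers and yellow_lid below 0.02 N)).
It also fails if it takes over 99 s, if anything falls off the work surface, if the arm or the gripper's body presses on something with over 40 N, if the wrist force passes 120 N, or if a joint passes its speed limit or range.

## Robot

A 6-joint arm with a two-finger parallel gripper is mounted at the origin on the work surface. World frame = base frame: x ahead of the robot, y to its left, z up, the work surface at z = 0. Lengths are in mm, angles in rad, forces in N, time in s.
With the tool pointing down it reaches from about 375 to 900 mm from the base axis. Payload 3.1 kg.
Tool frame: the origin (TCP) lies midway between the tips of the shut fingers; the grasp point (between the pads) lies 19 mm behind it; z points along the fingers, y is the line along which they close (so a half turn about z gives the same grasp; the last joint's range is limited). The gripper opens to 85 mm and grips with 20 to 120 N. Pads are 22 mm wide; open, the fingers measure 114 mm over their backs; the gripper's body (76 mm by 85 mm) begins 54 mm behind the grasp point. The pads swing forward as they close: fully open they stand 13 mm farther back than shut.
Start: joints at [-1.423, 0.527, 1.433, -0, 1.181, -0.178], TCP at [200.656, -591.89, 231.31] pointing down, gripper open.
Joint ranges: [-3.08, 3.08], [-0.75, 2.2], [0.22, 2.44], [-1.43, 4.57], [0, 2.65], [-2.85, 2.85]. Speed limits (rad/s): [2.79, 2.79, 3.14, 3.14, 3.14, 3.14].

## Interface

Orientations are given as a unit quaternion [w, x, y, z].
In Python, from rig import read_state, capture, camera_model, finish_job gives the robot as it stands.
- The arm moves only by the tool apply_moves, never from a script. Its argument "series" is a list that holds one entry, the list of rows, each a list of 5 numbers: the finger opening in mm, from 0 to 85.4, then the shift along the tool's x, y, z as a fraction of full scale, then the turn about the tool's z as a fraction of full scale. A call has 1 to 12 rows; each row is the pose to reach, as a shift and turn from the pose commanded when the call began, along the tool's axes at that moment; what a row does not reach only later rows make up. Full scale, the value 1, is 300 mm for a shift and 2 rad for a turn. A row lasts 1/10 s, in which the tool goes at most 50 mm and 8.59 degrees, less where a joint would pass 70% of its speed; a pose out of reach is approached as far as the arm can. A call with a number of a shift or a turn outside -1 to 1 is refused whole. A call with a gripper value outside its range is refused whole. The fingers move at their own pace and stop on an object; "grip_force" is the grip in N (left out, the last holds). Time passes only in rows, so rows that repeat a pose let the fingers close. It gives the time, the measured TCP pose, the force, the opening and the grip force at its end, in the units of the state.
- read_state(): the state, without advancing time (a new reading comes with each control period).
- capture(name): name is "scene" or "top" or "wrist"; returns the picture (384x512x3 uint8, blue, green, red); there is no depth.
- camera_model(name): a dict with "fx", "fy", "cx", "cy" (pixels), "rvec" (rotation vector, rad) and "tvec" (3), from world to camera coordinates, as OpenCV has them. Camera axes: x right, y down, z forward; pixel columns grow to the right and rows downward; lengths in mm; the calibration is good to about 2 mm. A picture is of the moment at which its call begins: read the wrist's pose just before it. camera_model takes no time and is no camera call; for the wrist camera it gives the pose at the moment of the call.
- finish_job(): hands the job in; it is judged then, once.
The state is a dict: "t": time; "joints": joint angles; "dq": joint speeds; "joint_efforts": joint torques, N m; "position": TCP position; "ee_rot": TCP orientation; "force": force on the tool from outside, world axes, zero at the start; "moment": the same for the moment, N m; "finger_gap": opening from 0.0 (shut) to 1.0 (fully open); "gripper_force": force on a finger pad.
Only numpy, scipy, OpenCV 4.12 (cv2) and the standard library are available. Lean on these libraries where they do the work, as an engineer would, in place of code of your own. Each camera call takes 0.05 s, during which the arm holds its last target. There are 200 camera calls.

## Working session

There is one attempt and no reset: what is moved stays moved. The work goes in short steps, Python scripts to look and compute and a tool call to move; the robot and the scene stay as the last step left them, time stands still between calls to the robot, and variables do not carry over. Pictures are saved under pics/ and viewed, at most 14 in all, crops included, and the job is handed in when it is done.

Besides the shell and the picture viewer there is one more tool, called after "Emit:" as a command line: name --argument value ..., lists and objects as JSON in quotes. apply_moves: Moves the arm, as the interface text tells. Shift numbers are shares of 300 mm and turn numbers shares of 2 rad, none past 1 either way. Its arguments: {"type":"object","properties":{"series":{"type":"array","items":{"type":"array","items":{"type":"array","items":{"type":"number"}}}},"grip_force":{"type":"number"}},"required":["series"]}

```bash
mkdir -p pics; cat > h.py <<'E'
import numpy as np,cv2
from rig import *
def snap(n,f,crop=None,s=1):
    im=capture(n)
    cv2.imwrite('pics/raw_'+f,im)
    if crop: x0,y0,x1,y1=crop; im=im[y0:y1,x0:x1]
    if s!=1: im=cv2.resize(im,None,fx=s,fy=s,interpolation=cv2.INTER_CUBIC)
    cv2.imwrite('pics/'+f,im)
def px(cm,u,v,z):
    R,_=cv2.Rodrigues(np.array(cm['rvec'],float)); t=np.array(cm['tvec'],float).ravel()
    d=R.T@np.array([(u-cm['cx'])/cm['fx'],(v-cm['cy'])/cm['fy'],1.]); o=-R.T@t
    return (o+d*(z-o[2])/d[2])
E
python3 -c "
from h import *
s=read_state();print(s)
snap('top','top.png',None,1.5)
print(camera_model('top'))
snap('scene','scene.png')
"
```

```text
{'t': 0.0, 'joints': array([-1.42246776e+00,  5.28475760e-01,  1.43393071e+00,  3.72697795e-06,
        1.18141150e+00, -1.78508400e-01]), 'dq': array([-0.00027875,  0.00015786,  0.000614  , -0.00095794, -0.00176433,
       -0.00097378]), 'joint_efforts': array([ 3.65376463e-04, -4.42353272e+01, -1.78023952e+01, -3.65567812e-04,
        8.36570340e-03,  8.91216487e-07]), 'position': array([ 200.56916659, -591.16713924,  230.31870535]), 'ee_rot': array([-1.11250411e-03,  9.86676394e-01,  1.62691288e-01,  1.85122707e-05]), 'force': array([ 0.55282506, -0.78124396, -0.01865568]), 'moment': array([ 0.00157741, -0.02920059, -0.06004325]), 'gripper_force': 0.0, 'finger_gap': 0.9953178791239926}
{'fx': 417.2226982885024, 'fy': 417.2226982885024, 'cx': 255.64134522557666, 'cy': 185.49873691534827, 'rvec': array([ 2.15753694, -2.14122402,  0.16713768]), 'tvec': array([  -6.72814292,  511.04178815, 1057.75475546])}
```

View pics/top.png

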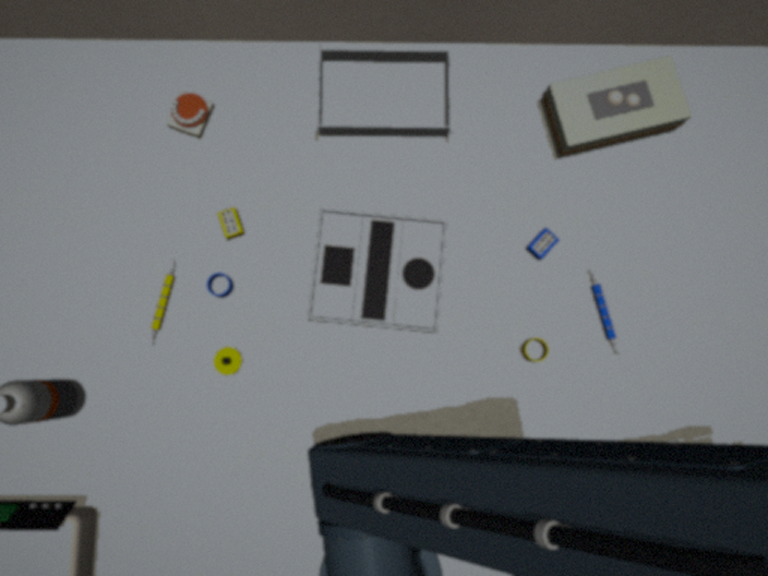

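The top view shows the tray at (378,270), with a square recess at (338,266), a groove at (378,270) and a round recess at (418,273). The yellow items are the instrument (163,302), block (231,223), lid (228,361) and pot (534,349). The blue ones are the pot (220,285), block (542,243) and instrument (603,311).

```bash
cat > m.py <<'E'
from h import *
im=cv2.imread('pics/raw_top.png'); cm=camera_model('top')
hsv=cv2.cvtColor(im,cv2.COLOR_BGR2HSV)
Y=cv2.inRange(hsv,(22,110,60),(38,255,255)); B=cv2.inRange(hsv,(100,110,50),(130,255,255)); K=cv2.inRange(hsv,(0,0,0),(180,255,75))
for nm,M,zs in(('Y',Y,14),('B',B,14),('K',K,6)):
    n,l,st,c=cv2.connectedComponentsWithStats(M)
    for i in range(1,n):
        if st[i,4]<40 or (nm=='K' and not(130<c[i,1]<220 and 200<c[i,0]<310)): continue
        cs,_=cv2.findContours((l==i).astype('uint8'),cv2.RETR_EXTERNAL,2)
        p=cs[0].reshape(-1,2).astype(float)
        for z in(zs,22,28) if nm!='K' else (zs,):
            w=np.array([px(cm,u,v,z)[:2] for u,v in p],'float32')
            r=cv2.minAreaRect(w); b=cv2.boxPoints(r); e=b[1]-b[0];f=b[2]-b[1]
            g=e if np.hypot(*e)>np.hypot(*f) else f
            print(nm,c[i].round(),z,np.round(r[0],1),np.round(r[1],1),'long axis deg',round(float(np.degrees(np.arctan2(g[1],g[0]))%180),1))
E
python3 m.py
```

```text
Y [154. 150.] 14 [613.6 274.6] [49.6 32.3] long axis deg 20.1
Y [154. 150.] 22 [611.7 272.7] [49.2 32.1] long axis deg 20.1
Y [154. 150.] 28 [610.3 271.2] [48.9 31.9] long axis deg 20.1
Y [108. 201.] 14 [469.8 388.6] [13.6 98.6] long axis deg 167.3
Y [108. 201.] 22 [469.  385.8] [13.5 97.9] long axis deg 167.3
Y [108. 201.] 28 [468.3 383.7] [13.4 97.4] long axis deg 167.3
Y [152. 240.] 14 [366.4 269.4] [44.2 44.9] long axis deg 90.4
Y [152. 240.] 22 [366.3 267.5] [43.9 44.6] long axis deg 90.4
Y [152. 240.] 28 [366.2 266. ] [43.7 44.3] long axis deg 90.4
B [360. 163.] 14 [ 580.6 -288.6] [32.8 49.8] long axis deg 138.3
B [360. 163.] 22 [ 579.  -286.5] [32.6 49.4] long axis deg 138.3
B [360. 163.] 28 [ 577.7 -284.9] [32.4 49.2] long axis deg 138.3
B [402. 208.] 14 [ 458.8 -394.5] [97.5 14.5] long axis deg 14.4
B [402. 208.] 22 [ 458.  -391.6] [96.8 14.4] long axis deg 14.4
B [402. 208.] 28 [ 457.4 -389.5] [96.3 14.3] long axis deg 14.4
K [251. 180.] 6 [532.7   8.3] [ 38.9 177.9] long axis deg 174.8
K [225. 177.] 6 [539.3  81.2] [50.7 67.1] long axis deg 174.9
K [278. 182.] 6 [525.9 -64.9] [49.3 51.6] long axis deg 90.5
```

```bash
cat >> h.py <<'E'
def yaw(s):
    w,x,y,z=s['ee_rot']; return np.degrees(2*np.arctan2(y,x))
def go(x,y,z,yw=None):
    s=read_state(); p=np.array(s['position']); a=np.radians(yaw(s)); d=np.array([x,y,z])-p
    f=[d[0]*np.cos(a)+d[1]*np.sin(a), d[0]*np.sin(a)-d[1]*np.cos(a), -d[2]]
    t=0 if yw is None else ((yaw(s)-yw+90)%180-90)
    print('at',p.round(1),'yaw',round(yaw(s),1),'t',round(s['t'],1),'shift',np.round(np.array(f)/300,4),'turn',round(np.radians(t)/2,4))
E
python3 -c "
from h import *
cm=camera_model('top')
im=cv2.imread('pics/raw_top.png').astype(int)
for nm,(u,v) in dict(ypot=(356,232),bpot=(147,190)).items():
    c=im[v-14:v+15,u-14:u+15]; m=(abs(c[...,0]-c[...,2])>35)
    y,x=np.nonzero(m); 
    cx=(x.min()+x.max())/2+u-14; cy=(y.min()+y.max())/2+v-14
    print(nm,cx,cy,x.ptp() if hasattr(x,'ptp') else np.ptp(x),np.ptp(y),px(cm,cx,cy,20).round(1))
go(390,-280,231,None)
snap('wrist','w0.png')
"
```

```text
ypot 357.0 232.5 16 15 [ 390.9 -270.4   20. ]
bpot 146.0 189.5 16 15 [500.5 288.3  20. ]
at [ 200.6 -591.3  230.4] yaw 18.7 t 0.1 shift [ 0.931  -0.7801 -0.0018] turn 0.0
```

View pics/w0.png

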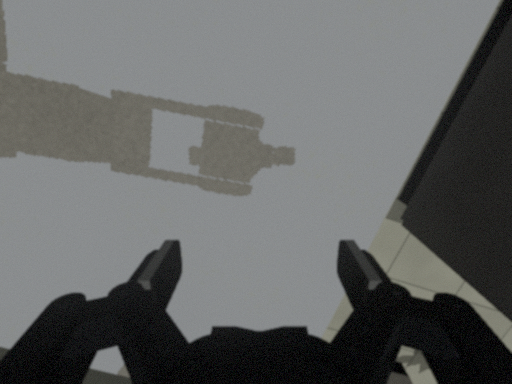

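The wrist camera sees the finger tips near row 260, with only table and the gripper's shadow in view.

Emit:
apply_moves --series '[[[85,0.25,-0.2,0,0],[85,0.5,-0.42,0,0],[85,0.8,-0.67,0,0],[85,0.96,-0.81,0,0],[85,0.96,-0.81,0.1,0],[85,0.96,-0.81,0.25,0],[85,0.96,-0.81,0.3,0],[85,0.96,-0.81,0.3,0],[85,0.96,-0.81,0.3,0],[85,0.96,-0.81,0.3,0],[85,0.96,-0.81,0.3,0],[85,0.96,-0.81,0.3,0]]]' --grip_force 30

```text
t: 1.35
position: [395.7, -271.3, 142.2]
ee_rot: [0.001, 0.987, 0.162, 0.001]
force: [0.4, 0.0, -0.4]
finger_gap: 0.996
gripper_force: 0.0
```

```bash
python3 -c "
from h import *
go(391,-270,60)
cm=camera_model('wrist');print(cm)
snap('wrist','w1.png')
"
```

```text
at [ 395.7 -271.3  142.2] yaw 18.6 t 1.4 shift [-0.0134 -0.0092  0.2741] turn 0.0
{'fx': 270.2039943142836, 'fy': 270.2039943142836, 'cx': 259.03601195593313, 'cy': 188.8383744621173, 'rvec': array([-2.33248859,  1.67568152,  0.26461625]), 'tvec': array([-384.35977827,  261.63428994,  384.59950911])}
```

View pics/w1.png

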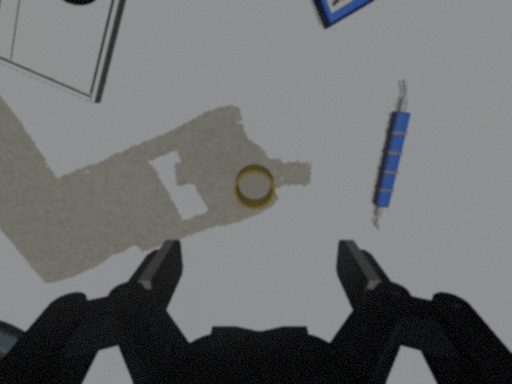

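The pot ring is centred at about (255,187), about 40 px across. The blue instrument is at (392,160) and clear.

```bash
python3 -c "
from h import *
cm=camera_model('wrist'); im=cv2.imread('pics/raw_w1.png').astype(int)
c=im[155:220,220:290]; m=(c[...,2]-c[...,0]>40).astype('uint8')
p=np.argwhere(m)[:,::-1].astype('float32')+[220,155]
(cx,cy),r=cv2.minEnclosingCircle(p.astype('float32')); print(cx,cy,r)
q=px(cm,cx,cy,22);print(q.round(1), 'size',np.linalg.norm(px(cm,cx+2*r,cy,28)-px(cm,cx,cy,28)))
go(q[0],q[1],9)
"
```

```text
253.6535186767578 187.9776153564453 20.445068359375
[ 389.2 -268.4   22. ] size 40.88082293766063
at [ 395.5 -271.2  142.2] yaw 18.6 t 1.4 shift [-0.0171 -0.0156  0.444 ] turn 0.0
```

Emit:
apply_moves --series '[[[85,-0.0165,-0.013,0.1,0],[85,-0.0165,-0.013,0.25,0],[85,-0.0165,-0.013,0.38,0],[85,-0.0165,-0.013,0.444,0],[85,-0.0165,-0.013,0.444,0],[85,-0.0165,-0.013,0.444,0],[36,-0.0165,-0.013,0.444,0],[36,-0.0165,-0.013,0.444,0],[36,-0.0165,-0.013,0.444,0],[36,-0.0165,-0.013,0.444,0],[36,-0.0165,-0.013,0.444,0],[36,-0.0165,-0.013,0.444,0]]]' --grip_force 30

```text
t: 2.6
position: [390.0, -267.8, 9.5]
ee_rot: [0.001, 0.987, 0.163, 0.001]
force: [-1.5, -0.5, 7.2]
finger_gap: 0.478
gripper_force: 29.6
```

```bash
python3 -c "
from h import *
s=read_state();print(s['finger_gap'],s['gripper_force'],s['force'])
go(526,-65,60)
snap('wrist','w2.png')
"
```

```text
0.47823642931828564 29.56229193136096 [-1.46757583 -0.46230851  7.19214202]
at [ 390.  -267.8    9.5] yaw 18.7 t 2.6 shift [ 0.6463 -0.4948 -0.1685] turn 0.0
```

View pics/w2.png

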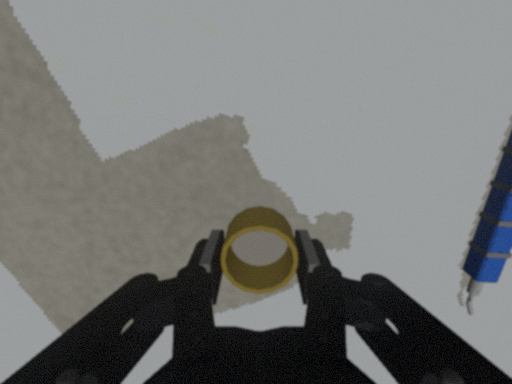

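The pot is held squarely between the pads, with a gap of 41 mm.

Emit:
apply_moves --series '[[[36,0,0,-0.1,0],[36,0,0,-0.24,0],[36,0.12,-0.09,-0.24,0],[36,0.25,-0.19,-0.24,0],[36,0.38,-0.29,-0.24,0],[36,0.5,-0.39,-0.24,0],[36,0.6,-0.46,-0.24,0],[36,0.646,-0.495,-0.24,0],[36,0.646,-0.495,-0.24,0],[36,0.646,-0.495,-0.24,0],[36,0.646,-0.495,-0.24,0],[36,0.646,-0.495,-0.24,0]]]'

```text
t: 3.85
position: [524.7, -65.3, 80.1]
ee_rot: [-0.0, 0.987, 0.162, -0.0]
force: [-0.4, -0.3, 0.2]
finger_gap: 0.477
gripper_force: 30.9
```

```bash
python3 -c "
from h import *
s=read_state();print(s['finger_gap'],s['gripper_force'],s['force'])
go(526,-65,17)
snap('wrist','w3.png')
im=cv2.imread('pics/raw_w3.png')
cm=camera_model('wrist')
R,_=cv2.Rodrigues(cm['rvec'])
print(cv2.projectPoints(np.array([[526,-65,6.],[526+29,-65,12],[526-29,-65,12],[526,-36,12],[526,-94,12]]),cm['rvec'],cm['tvec'],np.array([[cm['fx'],0,cm['cx']],[0,cm['fy'],cm['cy']],[0,0,1]]),None)[0].round().tolist())
"
```

```text
0.4765252149176096 30.92893467284739 [-0.37604035 -0.26950218  0.15274045]
at [524.7 -65.3  80.1] yaw 18.6 t 3.9 shift [0.0046 0.0005 0.2105] turn 0.0
[[[259.0, 197.0]], [[270.0, 168.0]], [[248.0, 230.0]], [[225.0, 189.0]], [[291.0, 210.0]]]
```

View pics/w3.png

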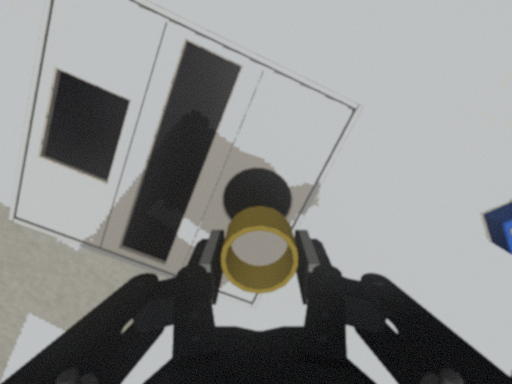

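The round recess sits under the pot, its edges at u 224–291 and its top edge at row 168, which matches the prediction. I also see the square recess corners at (57,69), (130,98), (108,182) and (41,156), and the groove corners at (187,42), (241,66), (167,262) and (121,247).

Emit:
apply_moves --series '[[[36,0,0,0.1,0],[36,0,0,0.17,0],[36,0,0,0.195,0],[36,0,0,0.205,0],[36,0,0,0.21,0],[36,0,0,0.2155,0],[36,0,0,0.2155,0]]]'

```text
t: 4.6
position: [525.8, -64.5, 16.0]
ee_rot: [0.0, 0.987, 0.163, 0.001]
force: [0.6, -0.3, 0.0]
finger_gap: 0.474
gripper_force: 30.9
```

```bash
cat > n.py <<'E'
from h import *
K=np.load('/dev/null') if 0 else None
E
python3 -c "
from h import *
go(525,-65,15)
"
```

```text
at [525.8 -64.5  16. ] yaw 18.7 t 4.6 shift [-0.003   0.0007  0.0035] turn 0.0
```

Down slightly until contact, then release.

Emit:
apply_moves --series '[[[36,0,0,0.002,0],[36,0,0,0.004,0],[36,0,0,0.005,0],[36,0,0,0.005,0]]]'

```text
t: 5.0
position: [525.8, -64.4, 15.5]
ee_rot: [0.0, 0.987, 0.163, 0.001]
force: [-1.6, 0.2, 8.3]
finger_gap: 0.474
gripper_force: 31.7
```

Emit:
apply_moves --series '[[[50,0,0,0.003,0],[60,0,0,0.003,0],[70,0,0,0.003,0],[75,0,0,0.003,0],[75,0,0,-0.1,0],[75,0,0,-0.25,0],[75,0,0,-0.4,0],[75,0,-0.12,-0.44,0],[75,0,-0.28,-0.44,0],[75,0,-0.44,-0.44,0],[75,0,-0.6,-0.44,0],[75,0,-0.6,-0.44,0]]]'

```text
t: 6.2
position: [463.5, 110.7, 145.7]
ee_rot: [-0.001, 0.986, 0.166, -0.002]
force: [-0.4, -0.1, -0.4]
finger_gap: 0.876
gripper_force: 0.0
```

```bash
python3 -c "
from h import *
go(340,268,140)
"
```

```text
at [463.5 110.7 145.7] yaw 19.1 t 6.2 shift [-0.2174 -0.6303  0.0191] turn 0.0
```

Emit:
apply_moves --series '[[[60,-0.04,-0.12,0,0],[50,-0.09,-0.27,0,0],[40,-0.14,-0.42,0.01,0],[40,-0.18,-0.55,0.01,0],[40,-0.18,-0.61,0.01,0],[40,-0.18,-0.61,0.01,0],[40,-0.18,-0.61,0.01,0]]]'

```text
t: 6.9
position: [358.3, 261.9, 142.9]
ee_rot: [0.0, 0.987, 0.163, 0.0]
force: [-0.5, 0.6, -0.3]
finger_gap: 0.466
gripper_force: 0.0
```

```bash
python3 -c "
from h import *
cm=camera_model('wrist')
snap('wrist','w4.png')
go(366,267,11)
im=cv2.imread('pics/raw_w4.png'); hsv=cv2.cvtColor(im,cv2.COLOR_BGR2HSV)
Y=cv2.inRange(hsv,(20,110,50),(38,255,255))
n,l,st,c=cv2.connectedComponentsWithStats(Y)
for i in range(1,n):
    if st[i,4]>150:
        p=np.argwhere(l==i)[:,::-1].astype('float32'); (u,v),r=cv2.minEnclosingCircle(p)
        print(u,v,r,st[i],px(cm,u,v,9).round(1), 2*r*(np.linalg.norm(px(cm,u+1,v,9)-px(cm,u,v,9))))
"
```

```text
at [358.5 261.5 142.9] yaw 18.7 t 7.0 shift [ 0.0295 -0.0093  0.4397] turn 0.0
171.77659606933594 3.9042553901672363 10.943646430969238 [161   0  22  15 192] [485.8 385.9   9. ] 19.270309380780926
162.0 22.0 13.601571083068848 [152   9  23  27 366] [469.4 391.    9. ] 24.388114368332978
153.0 43.0 12.649210929870605 [142  31  23  25 339] [450.2 395.2   9. ] 23.17162323574881
144.0 63.5 12.175895690917969 [134  52  21  24 327] [430.6 399.6   9. ] 22.786254603835637
252.41429138183594 168.8428497314453 22.741418838500977 [ 230  147   46   44 1420] [367.1 271.7   9. ] 47.84931559100555
```

View pics/w4.png

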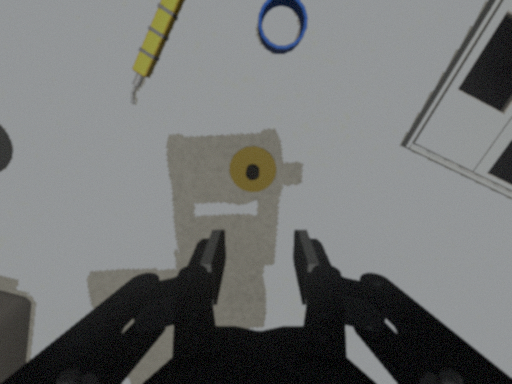

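The lid is centred at (252,169), its knob at (252,172). The blue pot at (282,25) is clear.

```bash
python3 -c "
from h import *
go(366.6,271.4,11.5)
cm=camera_model('wrist');print(px(cm,252.5,172,25))
"
```

```text
at [358.5 261.5 142.9] yaw 18.7 t 7.0 shift [ 0.0361 -0.0225  0.438 ] turn 0.0
[368.19195658 271.09579077  25.        ]
```

Emit:
apply_moves --series '[[[40,0.038,-0.022,0.1,0],[40,0.038,-0.022,0.25,0],[40,0.038,-0.022,0.38,0],[40,0.038,-0.022,0.43,0],[40,0.038,-0.022,0.438,0],[40,0.038,-0.022,0.438,0],[8,0.038,-0.022,0.438,0],[8,0.038,-0.022,0.438,0],[8,0.038,-0.022,0.438,0],[8,0.038,-0.022,0.438,0],[8,0.038,-0.022,0.438,0],[8,0.038,-0.022,0.438,0]]]' --grip_force 30

```text
t: 8.15
position: [367.4, 272.2, 12.8]
ee_rot: [-0.0, 0.987, 0.163, 0.001]
force: [0.7, -1.9, 6.6]
finger_gap: 0.142
gripper_force: 29.6
```

```bash
python3 -c "
from h import *
go(525.8,-64.5,100)
"
```

```text
at [367.4 272.2  12.8] yaw 18.7 t 8.2 shift [ 0.1393  1.2325 -0.2908] turn 0.0
```

Emit:
apply_moves --series '[[[8,0,0,-0.06,0],[8,0,0,-0.18,0],[8,0,0,-0.3,0],[8,0.01,0.1,-0.3,0],[8,0.03,0.25,-0.3,0],[8,0.04,0.4,-0.3,0],[8,0.06,0.55,-0.3,0],[8,0.08,0.7,-0.3,0],[8,0.1,0.8,-0.3,0],[8,0.1,0.84,-0.3,0],[8,0.1,0.84,-0.3,0]]]'

```text
t: 9.25
position: [476.0, 42.0, 101.7]
ee_rot: [-0.0, 0.987, 0.161, 0.0]
force: [0.2, 0.2, 1.0]
finger_gap: 0.143
gripper_force: 29.4
```

```bash
python3 -c "
from h import *
go(525.8,-64.5,90)
s=read_state();print(s['finger_gap'],s['gripper_force'],s['force'])
cm=camera_model('wrist')
snap('wrist','w5.png')
"
```

```text
at [476.   42.  101.7] yaw 18.6 t 9.2 shift [0.0442 0.3892 0.0391] turn 0.0
0.14328005894240586 29.367384910583496 [0.18338592 0.24349061 0.98706041]
```

View pics/w5.png

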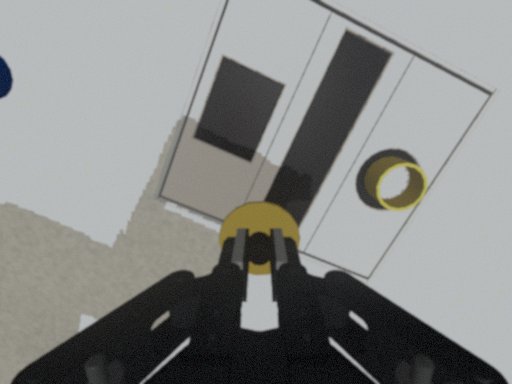

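The lid hangs level at (260,237). The pot stands in its recess with its rim centred at (401,186). The square recess corners are at (224,57), (285,87), (252,162) and (194,135), and the groove's upper corners at (347,30) and (392,53).

```bash
python3 -c "
from h import *
cm=camera_model('wrist'); im=cv2.imread('pics/raw_w5.png').astype(int)
def fit(x0,y0,x1,y1,z,th):
    c=im[y0:y1,x0:x1]; m=((c[...,2]-c[...,0])>th)
    m=m.astype('uint8'); n,l,st,_=cv2.connectedComponentsWithStats(m); i=1+st[1:,4].argmax()
    p=(np.argwhere(l==i)[:,::-1]+[x0,y0]).astype('float32'); (u,v),r=cv2.minEnclosingCircle(p)
    print(u,v,r,px(cm,u,v,z).round(1),2*r*np.linalg.norm(px(cm,u+1,v,z)-px(cm,u,v,z)))
fit(350,140,440,220,34,110)
fit(210,190,310,300,98,60)
print('rim',px(cm,401,186,34),'lid',px(cm,260,239,98))
for n,q in dict(sq=[(224,57),(285,87),(252,162),(194,135)]).items():
    print(n,np.mean([px(cm,*a,12)[:2] for a in q],0))
a,b=px(cm,224,57,12),px(cm,194,135,12);print('sq yaw',np.degrees(np.arctan2(*(a-b)[[1,0]])))
a,b=px(cm,347,30,12),px(cm,392,53,12);m=(a+b)/2;y=np.radians(-5.2);print('groove c',m[:2]-90*np.array([np.cos(y),np.sin(y)]),np.linalg.norm(a-b))
"
```

```text
Traceback (most recent call last):
ValueError: attempt to get argmax of an empty sequence
```

```bash
python3 -c "
from h import *
cm=camera_model('wrist')
print('rim',px(cm,401.5,186,34),'size',np.linalg.norm(px(cm,376,186,34)-px(cm,427,186,34)),'lid',px(cm,260,239,98))
for n,q in dict(sq=[(224,57),(285,87),(252,162),(194,135)]).items():
    print(n,np.mean([px(cm,*a,12)[:2] for a in q],0))
a,b=px(cm,224,57,12),px(cm,194,135,12);print('sq yaw',np.degrees(np.arctan2(*(a-b)[[1,0]])))
a,b=px(cm,347,30,12),px(cm,392,53,12);m=(a+b)/2;y=np.radians(-5.2);print('groove c',m[:2]-90*np.array([np.cos(y),np.sin(y)]),np.linalg.norm(a-b))
"
```

```text
rim [524.90137672 -63.01078442  34.        ] size 41.54705315817089 lid [475.18037868  42.07734628  98.        ]
sq [536.37809564  81.42173884]
sq yaw -6.25970346829667
groove c [528.62976804   9.73415351] 39.7436617459008
```

Emit:
apply_moves --series '[[[8,0.02,0.15,0,0],[8,0.03,0.28,0,0],[8,0.044,0.387,0.05,0],[8,0.044,0.387,0.1,0],[8,0.044,0.387,0.1,0],[8,0.044,0.387,0.1,0],[8,0.044,0.387,0.1,0]]]'

```text
t: 10.0
position: [524.8, -61.0, 72.1]
ee_rot: [-0.0, 0.987, 0.164, -0.0]
force: [-1.0, -0.4, -0.6]
finger_gap: 0.144
gripper_force: 29.4
```

```bash
python3 -c "
from h import *
go(525.3,-64,42)
"
```

```text
at [524.8 -61.   72.1] yaw 18.9 t 10.0 shift [-0.0015  0.01    0.1002] turn 0.0
```

Emit:
apply_moves --series '[[[8,0,0.008,0.03,0],[8,0,0.008,0.06,0],[8,0,0.008,0.075,0],[8,0,0.008,0.085,0],[8,0,0.008,0.092,0],[8,0,0.008,0.097,0],[8,0,0.008,0.1,0],[8,0,0.008,0.1,0]]]'

```text
t: 10.8
position: [526.2, -65.0, 41.8]
ee_rot: [0.0, 0.987, 0.163, 0.0]
force: [-1.3, 0.2, 0.3]
finger_gap: 0.146
gripper_force: 29.6
```

```bash
python3 -c "
from h import *
go(525.3,-64,41)
"
```

```text
at [526.2 -65.   41.8] yaw 18.7 t 10.8 shift [-0.0016 -0.0042  0.0027] turn 0.0
```

Emit:
apply_moves --series '[[[8,0,0,0.003,0],[8,0,0,0.006,0],[8,0,0,0.006,0]]]'

```text
t: 11.1
position: [526.2, -65.1, 41.7]
ee_rot: [0.0, 0.987, 0.163, 0.0]
force: [-2.8, 0.5, 15.3]
finger_gap: 0.141
gripper_force: 30.8
```

Contact at the expected seated height, so I release it and head for the block.

Emit:
apply_moves --series '[[[20,0,0,0.004,0],[30,0,0,0.002,0],[36,0,0,0,0],[40,0,0,-0.08,0],[40,0,0,-0.2,0],[40,0,0,-0.33,0],[50,0.02,-0.12,-0.35,0],[60,0.06,-0.28,-0.35,0],[70,0.1,-0.44,-0.35,0],[75,0.14,-0.6,-0.35,0],[75,0.2,-0.76,-0.35,0],[75,0.2,-0.76,-0.35,0]]]'

```text
t: 12.3
position: [509.2, 175.6, 144.7]
ee_rot: [-0.001, 0.986, 0.166, 0.001]
force: [0.2, -0.8, 0.5]
finger_gap: 0.881
gripper_force: 0.0
```

```bash
python3 -c "
from h import *
go(600,268,140)
"
```

```text
at [509.2 175.6 144.7] yaw 19.1 t 12.3 shift [ 0.3868 -0.1917  0.0158] turn 0.0
```

Emit:
apply_moves --series '[[[75,0.15,-0.07,0,0],[75,0.28,-0.14,0,0],[75,0.38,-0.19,0,0],[75,0.387,-0.192,0,0],[75,0.387,-0.192,0,0],[75,0.387,-0.192,0,0]]]'

```text
t: 12.9
position: [600.1, 260.6, 144.0]
ee_rot: [0.0, 0.987, 0.162, -0.001]
force: [-0.8, 0.6, 0.2]
finger_gap: 0.877
gripper_force: 0.0
```

```bash
python3 -c "
from h import *
cm=camera_model('wrist')
snap('wrist','w6.png')
im=cv2.imread('pics/raw_w6.png'); hsv=cv2.cvtColor(im,cv2.COLOR_BGR2HSV)
Y=cv2.inRange(hsv,(20,110,50),(38,255,255))
Y=cv2.morphologyEx(Y,cv2.MORPH_CLOSE,np.ones((9,9)))
n,l,st,c=cv2.connectedComponentsWithStats(Y)
for i in range(1,n):
    if st[i,4]>300:
        cs,_=cv2.findContours((l==i).astype('uint8'),cv2.RETR_EXTERNAL,2)
        w=np.array([px(cm,u,v,20)[:2] for u,v in cs[0].reshape(-1,2)],'float32'); r=cv2.minAreaRect(w); print(c[i],r)
go(611.7,272.7,8.5,20)
"
```

```text
[249.32024169 162.01057402] ((614.0192260742188, 275.3808898925781), (49.88918685913086, 32.21629333496094), 20.3627986907959)
[116.81683168 245.97648515] ((475.2044677734375, 387.0153503417969), (12.667963027954102, 97.07928466796875), 77.12801361083984)
[490.53986014 319.08391608] ((523.337158203125, -73.89437103271484), (91.12551879882812, 42.29867935180664), 59.60825729370117)
at [600.  260.6 144.3] yaw 18.7 t 12.9 shift [ 0.0497 -0.0257  0.4525] turn -0.0116
```

View pics/w6.png

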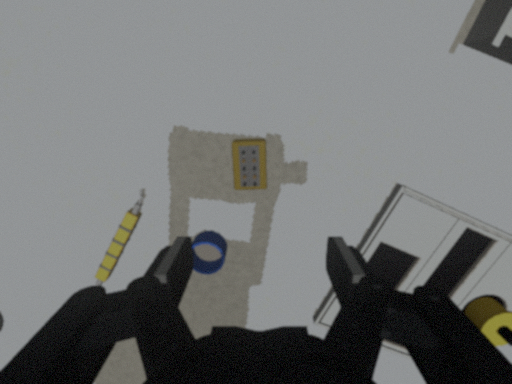

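The block is at (249,162), the blue pot at (208,252) is clear of it, and the instrument is at (117,246).

Emit:
apply_moves --series '[[[75,0.056,-0.029,0.1,-0.012],[75,0.056,-0.029,0.25,-0.012],[75,0.056,-0.029,0.38,-0.012],[75,0.056,-0.029,0.44,-0.012],[75,0.056,-0.029,0.45,-0.012],[75,0.056,-0.029,0.45,-0.012],[25,0.056,-0.029,0.45,-0.012],[25,0.056,-0.029,0.45,-0.012],[25,0.056,-0.029,0.45,-0.012],[25,0.056,-0.029,0.45,-0.012],[25,0.056,-0.029,0.45,-0.012],[25,0.056,-0.029,0.45,-0.012]]]'

```text
t: 14.15
position: [615.6, 276.0, 11.8]
ee_rot: [-0.0, 0.985, 0.175, 0.002]
force: [-0.5, -0.2, 5.5]
finger_gap: 0.389
gripper_force: 31.5
```

```bash
python3 -c "
from h import *
go(537.5,81.3,90,-5.4)
"
```

```text
at [615.6 276.   11.8] yaw 20.1 t 14.2 shift [-0.4677  0.5199 -0.2607] turn 0.2226
```

Emit:
apply_moves --series '[[[25,0,0,-0.1,0],[25,0,0,-0.25,0],[25,-0.1,0.11,-0.26,0.05],[25,-0.2,0.22,-0.26,0.1],[25,-0.3,0.33,-0.26,0.15],[25,-0.39,0.43,-0.26,0.2],[25,-0.466,0.52,-0.26,0.223],[25,-0.466,0.52,-0.26,0.223],[25,-0.466,0.52,-0.26,0.223],[25,-0.466,0.52,-0.2,0.223],[25,-0.466,0.52,-0.2,0.223],[25,-0.466,0.52,-0.2,0.223]]]'

```text
t: 15.35
position: [536.9, 82.2, 69.6]
ee_rot: [-0.0, 0.999, -0.047, -0.0]
force: [-0.5, 0.1, -0.2]
finger_gap: 0.392
gripper_force: 30.7
```

```bash
python3 -c "
from h import *
go(538.5,81.3,18,-5.4)
s=read_state();print(s['finger_gap'],s['gripper_force'],s['force'])
snap('wrist','w7.png')
"
```

```text
at [536.9  82.2  69.6] yaw -5.4 t 15.3 shift [0.0057 0.0024 0.1721] turn 0.0004
0.3919343392285874 30.68876087665558 [-0.47397606  0.09709243 -0.23653731]
```

View pics/w7.png

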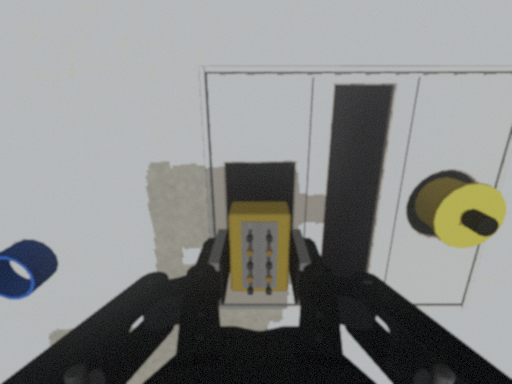

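The block is aligned with the square recess, whose edges are at u 227–295. The lid sits on the pot at (470,215).

Emit:
apply_moves --series '[[[25,0.004,0.002,0.08,0],[25,0.004,0.002,0.13,0],[25,0.004,0.002,0.155,0],[25,0.004,0.002,0.165,0],[25,0.004,0.002,0.172,0],[25,0.004,0.002,0.178,0],[25,0.004,0.002,0.178,0]]]'

```text
t: 16.1
position: [538.4, 80.6, 17.8]
ee_rot: [-0.0, 0.999, -0.047, 0.001]
force: [-1.2, 0.6, 4.2]
finger_gap: 0.388
gripper_force: 31.3
```

Emit:
apply_moves --series '[[[40,0,0,0.003,0],[50,0,0,0.001,0],[55,0,0,0,0],[55,0,0,-0.08,0],[55,0,0,-0.22,0],[55,0,0,-0.38,0],[55,-0.08,-0.13,-0.42,0],[50,-0.16,-0.28,-0.42,0.03],[45,-0.24,-0.43,-0.42,0.064],[40,-0.32,-0.57,-0.42,0.064],[40,-0.37,-0.72,-0.42,0.064],[40,-0.37,-0.86,-0.42,0.064]]]'

```text
t: 17.3
position: [448.7, 349.4, 142.3]
ee_rot: [0.001, 0.994, -0.111, -0.001]
force: [0.8, -0.6, 0.4]
finger_gap: 0.466
gripper_force: 0.0
```

Emit:
apply_moves --series '[[[40,0,-0.04,0.05,0],[40,0,-0.08,0.05,0],[40,0,-0.08,0.05,0],[40,0,-0.08,0.05,0]]]'

```text
t: 17.7
position: [457.3, 370.5, 127.5]
ee_rot: [0.0, 0.994, -0.112, -0.0]
force: [0.0, -0.3, -0.5]
finger_gap: 0.468
gripper_force: 0.0
```

```bash
python3 -c "
from h import *
cm=camera_model('wrist')
snap('wrist','w8.png')
im=cv2.imread('pics/raw_w8.png'); hsv=cv2.cvtColor(im,cv2.COLOR_BGR2HSV)
Y=cv2.inRange(hsv,(20,110,50),(38,255,255))
Y=cv2.morphologyEx(Y,cv2.MORPH_CLOSE,np.ones((9,9)))
n,l,st,c=cv2.connectedComponentsWithStats(Y)
for i in range(1,n):
    if st[i,4]>300:
        cs,_=cv2.findContours((l==i).astype('uint8'),cv2.RETR_EXTERNAL,2)
        w=np.array([px(cm,u,v,12)[:2] for u,v in cs[0].reshape(-1,2)],'float32'); r=cv2.minAreaRect(w); print(c[i],r)
        if st[i,4]>1000: go(*r[0],8.5,-12.8)
"
```

```text
[235.80066445 173.86710963] ((469.2133483886719, 390.8224792480469), (12.538565635681152, 98.65878295898438), 77.32923126220703)
at [457.3 370.2 127.6] yaw -12.9 t 17.8 shift [ 0.0234 -0.0759  0.3971] turn -0.0004
```

View pics/w8.png

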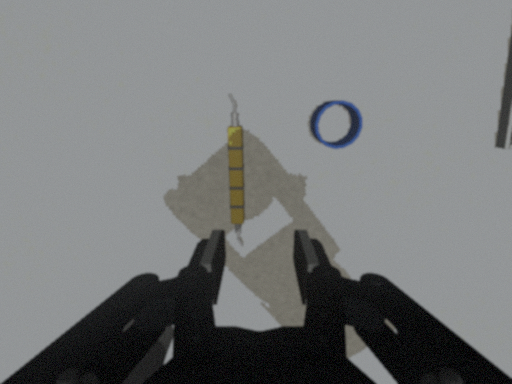

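The instrument handle is at (236,174) and nearly parallel to the tool x axis. The blue pot at (336,124) is clear.

Emit:
apply_moves --series '[[[40,0.024,-0.073,0.1,0],[40,0.024,-0.073,0.24,0],[40,0.024,-0.073,0.35,0],[40,0.024,-0.073,0.39,0],[40,0.024,-0.073,0.399,0],[40,0.024,-0.073,0.399,0],[40,0.024,-0.073,0.399,0]]]'

```text
t: 18.45
position: [470.4, 391.4, 9.5]
ee_rot: [-0.001, 0.994, -0.112, 0.001]
force: [0.2, -0.3, -0.4]
finger_gap: 0.47
gripper_force: 0.0
```

Emit:
apply_moves --series '[[[8,0,0,0,0],[8,0,0,0,0],[8,0,0,0,0],[8,0,0,0,0],[8,0,0,0,0],[8,0,0,0,0]]]' --grip_force 40

```text
t: 19.05
position: [469.9, 391.4, 9.2]
ee_rot: [-0.001, 0.994, -0.111, 0.001]
force: [-1.1, -1.3, 6.1]
finger_gap: 0.145
gripper_force: 39.7
```

```bash
python3 -c "
from h import *
go(531,9.2,90,-5.4)
"
```

```text
at [469.9 391.4   9.2] yaw -12.8 t 19.1 shift [ 0.4805  1.1975 -0.2693] turn -0.0644
```

Emit:
apply_moves --series '[[[8,0,0,-0.06,0],[8,0,0,-0.18,0],[8,0,0,-0.27,0],[8,0.05,0.13,-0.27,-0.03],[8,0.11,0.27,-0.27,-0.064],[8,0.17,0.42,-0.27,-0.064],[8,0.23,0.57,-0.27,-0.064],[8,0.29,0.72,-0.27,-0.064],[8,0.35,0.87,-0.27,-0.064],[8,0.4,0.95,-0.27,-0.064],[8,0.4,0.95,-0.27,-0.064]]]'

```text
t: 20.15
position: [525.2, 82.8, 89.1]
ee_rot: [0.0, 0.999, -0.05, 0.002]
force: [0.5, 0.4, 0.5]
finger_gap: 0.149
gripper_force: 39.2
```

```bash
python3 -c "
from h import *
go(531,9.2,60,-5.4)
"
```

```text
at [525.2  82.8  89.1] yaw -5.8 t 20.1 shift [0.0438 0.2422 0.0971] turn -0.0031
```

Emit:
apply_moves --series '[[[8,0.03,0.12,0,0],[8,0.04,0.242,0,0],[8,0.04,0.242,0.02,0],[8,0.04,0.242,0.08,0],[8,0.04,0.242,0.08,0],[8,0.04,0.242,0.08,0]]]'

```text
t: 20.75
position: [527.4, 14.3, 64.5]
ee_rot: [-0.0, 0.999, -0.047, -0.001]
force: [0.3, -0.7, -0.9]
finger_gap: 0.146
gripper_force: 39.3
```

```bash
python3 -c "
from h import *
snap('wrist','w9.png')
go(531,9.2,15,-5.4)
"
```

```text
at [527.9  14.1  64.9] yaw -5.4 t 20.8 shift [0.0118 0.0154 0.1663] turn 0.0002
```

View pics/w9.png

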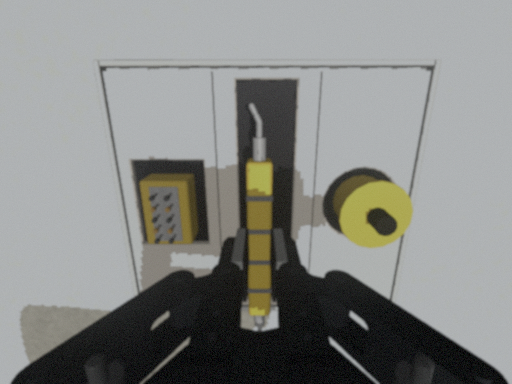

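The block is seated in the square recess at (170,205) and the lid is on the pot. The instrument handle spans (260,160) to (259,313). The groove's far end is at row 80, u 237–297.

```bash
python3 -c "
from h import *
cm=camera_model('wrist')
a,b=px(cm,260,160,69.7),px(cm,259,314,69.7);print(a,b,(a+b)/2,np.linalg.norm(a-b))
a,b=px(cm,237,80,12),px(cm,297,80,12);m=(a+b)/2;y=np.radians(-5.4);print(m,m[:2]-90*np.array([np.cos(y),np.sin(y)]),np.linalg.norm(a-b))
"
```

```text
[578.40209547   8.36669558  69.7       ] [479.66684234  18.16477133  69.7       ] [529.03446891  13.26573345  69.7       ] 99.22022222663232
[ 6.20129706e+02 -3.82458155e-01  1.20000000e+01] [530.52912895   8.08729004] 40.36560536008147
```

Emit:
apply_moves --series '[[[8,0.009,0.0155,0.03,0],[8,0.009,0.0155,0.1,0],[8,0.009,0.0155,0.145,0],[8,0.009,0.0155,0.157,0],[8,0.009,0.0155,0.163,0],[8,0.009,0.0155,0.168,0],[8,0.009,0.0155,0.168,0]]]'

```text
t: 21.5
position: [530.0, 8.3, 15.2]
ee_rot: [-0.0, 0.999, -0.047, -0.0]
force: [-2.2, 0.5, 3.6]
finger_gap: 0.146
gripper_force: 39.7
```

Emit:
apply_moves --series '[[[16,0,0,0.002,0],[22,0,0,0.001,0],[30,0,0,0,0],[30,0,0,0,0],[30,0,0,-0.06,0],[30,0,0,-0.18,0],[30,0,0,-0.32,0],[30,-0.15,0,-0.4,0],[30,-0.22,0,-0.5,0],[30,-0.22,0,-0.5,0],[30,-0.22,0,-0.5,0]]]'

```text
t: 22.6
position: [465.5, 14.2, 165.0]
ee_rot: [0.0, 0.999, -0.048, 0.002]
force: [-0.4, -0.3, -0.8]
finger_gap: 0.353
gripper_force: 0.0
```

```bash
python3 -c "
from h import *
snap('wrist','w10.png',(120,60,440,300),2.4)
"
```

```text
(no output)
```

View pics/w10.png

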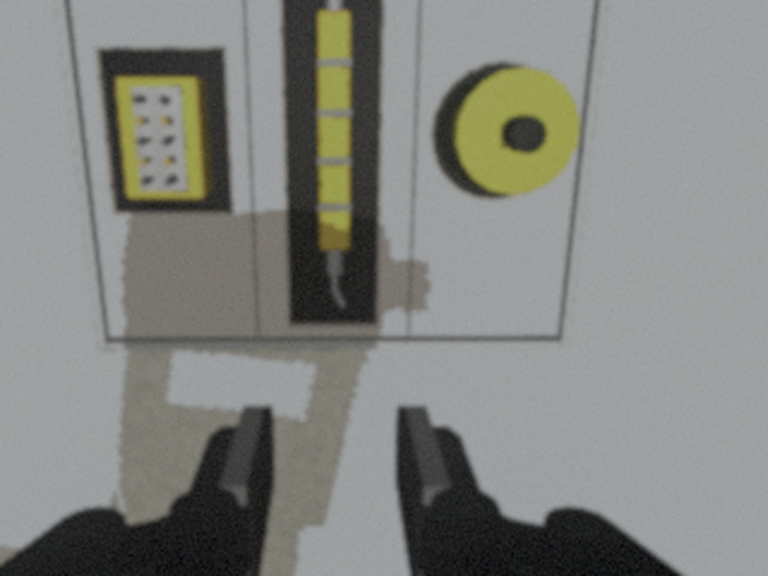

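In this crop the block (160,137), the instrument (335,130) and the lidded pot (517,131) all lie inside their recesses, and the gripper is clear. One numeric check of the lid, block and instrument before handing in.

```bash
python3 -c "
from h import *
cm=camera_model('wrist')
f=lambda u,v,z:px(cm,120+u/2.4,60+v/2.4,z).round(1)
print('lid',f(517,131,38),np.linalg.norm(f(455,131,38)-f(579,131,38)),'block',f(159,137,28),'instr',f(335,130,20))
print(read_state()['dq'].round(3)); print(finish_job())
"
```

```text
lid [525.7 -65.8  38. ] 49.623079307918815 block [536.7  80.   28. ] instr [532.2   6.8  20. ]
[-0.002  0.031 -0.01  -0.002  0.005 -0.   ]
the job is handed in; nothing more can be done
None
```

The yellow set is packed and the job is handed in, though no verdict came back: the final picture shows the instrument, the block and the lidded pot in their own recesses, and no blue thing was touched.

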